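# Lift a counted dish out of the counting nest and close it up to the row

### The job

The small dish in the nest of the counting stand has been counted. Press the stand's lift-out lever all the way down so that the pin pokes the dish up out of its tight recess through the hole underneath; then, its rim now free to hold, bring the dish along the lane and leave it flat on the lane, right up against the dish already standing there, with no gap between them. Keep both dishes level and leave the loupe and the tally counter where they stand.

Things in the scene. Friction and masses are not known exactly. Their poses are not given: they have to be found in the camera images.
- counting_nest: fixed steel counting stand, 66 mm wide (x), 210 mm long (y), origin on the table under the lane's centre line. Its top is a plain level lane 60 mm above the table, along y, 66 mm wide, from y = -108 to +102 mm; a white stop 10 mm high and 62 mm wide closes it at y = -100; the sides and the other end are open. Nest at y = +60, x = 0. The lever sticks out to -x, towards the robot.
- nest (a point): centre of the nest at the lane's surface (60 mm above the table); axes as those of counting_nest, the lane leads off to -y. The recess is 44 mm across and 11 mm deep, with a 26 mm access hole in its floor; a 20 mm flat white ejector pin waits in the hole 1.5 mm below the dish.
- dish: the dish to move: a round clear glass dish of pale set medium, 42 mm across, 11 mm high, about 40 g, origin at the centre of its underside, z up. It starts in the nest with its rim level with the lane, so there is nothing to hold it by.
- counted_dish: an equal dish (42 mm across, 11 mm high, loose), origin at the centre of its underside, standing in the lane between the nest and the stop, 10 to 40 mm short of the stop's face.
- lift_lever (a joint): the lift-out lever, angle in rad: about 0 as found (pad up, pin down), 0.30 fully pressed, against its stop. Its pivot lies 48 mm from the nest's axis on the stand's -x side. Pressed fully, the pin's top stands 2 mm above the lane with the dish on it. The pivot is stiff (about 5 N at the pad) and the lever stays where it is left.
- lever_pad (a point): top of the lever's black ribbed finger pad (30 x 32 mm), about 97 mm from the nest's axis on the stand's -x side; about 45 mm above the table at the start, it goes down 14 mm. Nothing is above it.
- loupe: a small black loupe, 39 mm across and 28 mm high, loose, standing in front of the stand; origin at the centre of its underside.
- tally_counter: a pale tally counter, 44 x 54 x 27 mm, loose, standing in front of the stand; origin at the centre of its underside.
There are look-alikes about, which are no part of the job. Leave any black or orange look-alike of the dish alone.

How it is judged:
By the outcome, as a careful person would: the job done as asked, in the order asked, and still so for the second after the job is handed in, with the robot touching nothing.
It also fails if it takes over 42 s, if anything falls off the work surface, if the arm or the gripper's body presses on something with over 40 N, if the wrist force passes 120 N, or if a joint passes its speed limit or range.

### The arm

A 6-joint arm with a two-finger parallel gripper is mounted at the origin on the work surface; the furniture and walls round the work are solid. World frame = base frame: x ahead of the robot, y to its left, z up, the work surface at z = 0. Lengths are in m, angles in rad, forces in N, time in s.
With the tool pointing down it reaches from about 0.25 to 0.725 m from the base axis. Payload 4 kg.
Tool frame: the origin (TCP) lies at the very end of the fingers, on their centre line; the grasp point (between the pads) lies 19 mm behind it; y points along the fingers, z is the direction in which the jaws open and shut, and the axes are right-handed (so a half turn about y gives the same grasp; the last joint's range is limited). The gripper opens to 85 mm and grips with 20 to 120 N. Pads are 22 mm wide; open, the fingers measure 114 mm over their backs; the gripper's body (76 mm by 85 mm) begins 54 mm behind the grasp point. The pads swing forward as they close: fully open they stand 13 mm farther back than shut.
Start: joints at [-1.211, 0.241, 0.005, 1.335, 0, 1.571], TCP at [0.176, -0.468, 0.231] pointing down, gripper open.
Joint ranges: [-2.72, 2.72], [-1.05, 1.87], [-1.09, 1.28], [-1.99, 2.15], [-1.42, 1.44], [-3.14, 3.14]. Speed limits (rad/s): [2.79, 2.79, 3.14, 3.14, 3.14, 3.14].

### API

Orientations are given as a unit quaternion [x, y, z, w].
In Python, from workcell import bot gives the robot as it stands. The module is installed in compiled form; this text tells all that it offers.
- The arm moves only by the tool move_arm, never from a script. Its argument "increments" is a list of rows, each an object with "grip": the closure, from 0 (fully open) to 1 (shut); "linear": the shift along the tool's x, y, z scaled (see below), a list of three; "twist": the turn about the tool's y scaled (see below). A call has exactly 5 rows; each row shifts and turns the pose as measured when the row begins, along the tool's axes as they then stand; what a row does not reach is not made up. The controller multiplies each number of a shift by 0.2 m and each number of a turn by 2 rad. A row lasts 1/10 s, in which the tool goes at most 50 mm and 8.59 degrees, less where a joint would pass 70% of its speed; a pose out of reach is approached as far as the arm can. A call with a number of a shift or a turn outside -1 to 1 is refused whole. A call with a gripper value outside its range is refused whole. The fingers move at their own pace and stop on an object; the grip force is fixed at half the most. Time passes only in rows, so rows that do not move let the fingers close, or fill a call up. It gives the time, the measured TCP pose, the force and the opening at its end, in the units of the state.
- bot.get_obs(): the state, without advancing time (a new reading comes with each control period).
- bot.camera(name): name is "scene" or "top" or "wrist"; returns (picture, depth): 480x640x3 uint8, blue, green, red; 480x640 float32, m along the optical axis (not along the pixel's ray), 0 where there is no reading.
- bot.camera_params(name): a dict with "camera_matrix" (3x3 intrinsics, pixels), "rvec" (rotation vector, rad) and "tvec" (3), from world to camera coordinates, as OpenCV has them; the wrist camera has in their place "T_tool_cam" (4x4, takes a point from camera to tool coordinates, whose origin is the TCP and whose axes are the tool frame's). Camera axes: x right, y down, z forward; pixel columns grow to the right and rows downward; lengths in m; the calibration is good to about 2 mm. A picture is of the moment at which its call begins: read the wrist's pose just before it. camera_params takes no time and is no camera call.
- bot.job_done(): hands the job in, once; it reports no verdict.
The state is a dict: "clock": time; "joint_pos": joint angles; "joint_vel": joint speeds; "tau": joint torques, N m; "eef_pos": TCP position; "tool_rot": TCP orientation; "ft_force": force on the tool from outside, world axes, zero at the start; "ft_torque": the same for the moment, N m; "grip_width": finger opening in m.
Only numpy, scipy, OpenCV 4.12 (cv2) and the standard library are available. Lean on these libraries where they do the work, as an engineer would, in place of code of your own. Each camera call takes 0.05 s, during which the arm holds its last target. There are 200 camera calls.

## Working session

There is one attempt and no reset: what is moved stays moved. The work goes in short steps, Python scripts to look and compute and a tool call to move; the robot and the scene stay as the last step left them, time stands still between calls to the robot, and variables do not carry over. Pictures are saved under pics/ and viewed, about 8 in all and at most 12, crops included, and the job is handed in when it is done.

Besides the shell and the picture viewer there is one more tool, called after "Call:" in YAML: its name, and indented under it one key for each argument. move_arm: Moves the arm, as the interface text tells. Its arguments: {"type":"object","properties":{"increments":{"type":"array"}},"required":["increments"]}

```bash
mkdir -p pics; cat > h.py <<'E'
import numpy as np, cv2
from scipy.spatial.transform import Rotation as R
from workcell import bot
def cam(n):
    p=bot.camera_params(n); K=np.array(p["camera_matrix"],float)
    if n=="wrist":
        o=bot.get_obs(); T=np.eye(4); T[:3,:3]=R.from_quat(o["tool_rot"]).as_matrix(); T[:3,3]=o["eef_pos"]
        T=T@np.array(p["T_tool_cam"]); return K,T
    T=np.eye(4); T[:3,:3]=R.from_rotvec(np.ravel(p["rvec"])).as_matrix(); T[:3,3]=np.ravel(p["tvec"])
    return K,np.linalg.inv(T)
def ray(KT,uv,z):
    K,T=KT; uv=np.atleast_2d(uv).astype(float)
    d=np.c_[(uv[:,0]-K[0,2])/K[0,0],(uv[:,1]-K[1,2])/K[1,1],np.ones(len(uv))]@T[:3,:3].T
    o=T[:3,3]; return o+d*((z-o[2])/d[:,2])[:,None]
def proj(KT,P):
    K,T=KT; P=np.atleast_2d(P); c=(P-T[:3,3])@T[:3,:3]; q=c@K.T; return q[:,:2]/q[:,2:]
def st():
    o=bot.get_obs(); 
    print("t",o["clock"],"p",np.round(o["eef_pos"],4),"q",np.round(o["tool_rot"],4),"f",np.round(o["ft_force"],1),"w",round(float(o["grip_width"]),4))
    print(np.round(R.from_quat(o["tool_rot"]).as_matrix(),3)); return o
E
python3 - <<'E'
from h import *
o=st(); print(o["joint_pos"])
for n in("top","scene"):
    K,T=cam(n); im,d=bot.camera(n); cv2.imwrite(f"pics/{n}0.png",im); np.save(f"pics/{n}0.npy",d); print(n,K,T.round(3))
E
```

```text
t 0.0 p [ 0.1758 -0.4674  0.2304] q [-0.1267  0.6964 -0.695   0.1264] f [ 0.1 -0.   0.7] w 0.0855
[[-0.936 -0.001  0.352]
 [-0.352  0.002 -0.936]
 [-0.    -1.    -0.002]]
[-1.21095898e+00  2.41429392e-01  3.69747181e-03  1.33519152e+00
  3.44342258e-05  1.57080545e+00]
top [[487.97054924   0.         321.93030864]
 [  0.         487.97054924 237.7987727 ]
 [  0.           0.           1.        ]] [[-0.005 -0.996  0.092  0.391]
 [-1.     0.006  0.01  -0.027]
 [-0.01  -0.092 -0.996  0.928]
 [ 0.     0.     0.     1.   ]]
scene [[598.57448037   0.         313.546752  ]
 [  0.         598.57448037 249.99724213]
 [  0.           0.           1.        ]] [[-0.741 -0.457  0.492  0.064]
 [-0.671  0.523 -0.525  0.433]
 [-0.017 -0.719 -0.694  0.646]
 [ 0.     0.     0.     1.   ]]
```

View pics/top0.png

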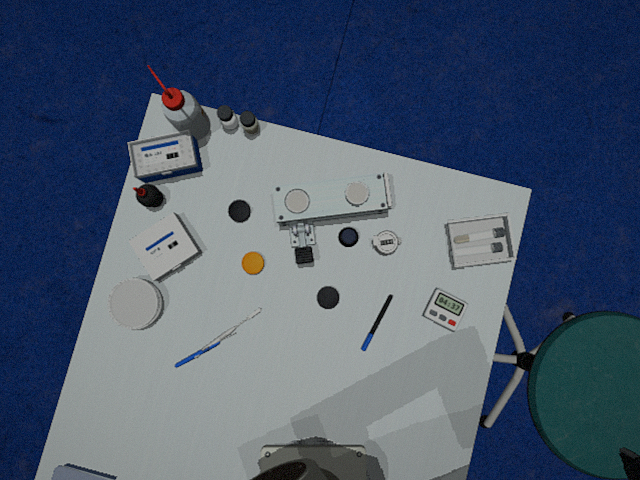

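View pics/scene0.png

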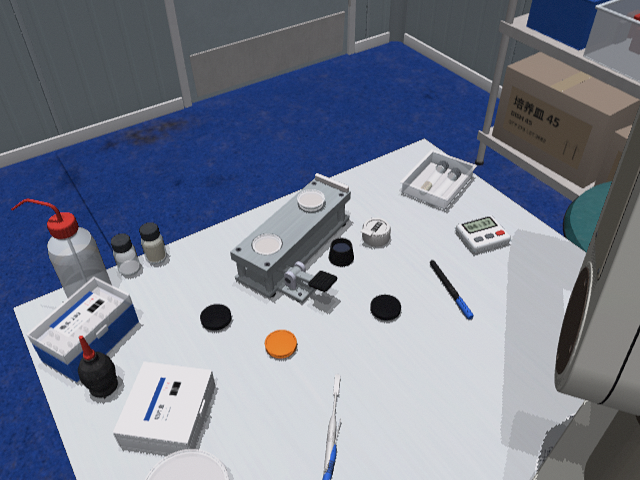

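The top view shows the stand at about (273–393, 173–225), with the nest dish at (297,201), the counted dish at (357,193) and the pad at (304,256). The loupe is at (348,237) and the counter at (386,242). Next I measure these.

```bash
python3 - <<'E'
from h import *
im=cv2.imread("pics/top0.png"); KT=cam("top"); KS=cam("scene"); sc=cv2.imread("pics/scene0.png")
hsv=cv2.cvtColor(im,cv2.COLOR_BGR2HSV); x0,y0=262,160
def blob(img,box,lo,hi):
    x,y,w,h=box; m=cv2.inRange(cv2.cvtColor(img[y:y+h,x:x+w],cv2.COLOR_BGR2HSV),lo,hi)
    c=max(cv2.findContours(m,cv2.RETR_EXTERNAL,cv2.CHAIN_APPROX_NONE)[0],key=cv2.contourArea)
    return c.reshape(-1,2)+[x,y]
for p in [(297,201),(310,201),(326,199),(340,190),(357,193),(304,256),(280,205),(372,205)]: print(p,im[p[1],p[0]],hsv[p[1],p[0]], end=' ')
print()
pad=blob(im,(290,245,30,25),(0,0,0),(180,255,70)); r=cv2.minAreaRect(pad.astype(np.float32)); print("pad",r,ray(KT,r[0],.045))
for nm,b in(("loupe",(333,222,30,30)),):
    c=blob(im,b,(0,0,0),(180,255,90)); e=cv2.minEnclosingCircle(c); print(nm,e,ray(KT,e[0],.028))
crop=cv2.resize(im[165:275,262:412],None,fx=5.3,fy=5.3,interpolation=cv2.INTER_CUBIC); cv2.imwrite("pics/c0.png",crop)
d=np.load("pics/top0.npy"); K,T=KT
def pt(u,v): 
    z=d[v,u]; return (T[:3,:3]@(z*np.array([(u-K[0,2])/K[0,0],(v-K[1,2])/K[1,1],1]))+T[:3,3]).round(4)
for p in [(297,201),(326,199),(357,193),(304,256),(348,237),(386,242)]: print(p,pt(*p))
E
```

```text
(297, 201) [143 151 149] [ 38  14 151] (310, 201) [154 153 139] [ 92  25 154] (326, 199) [165 163 152] [ 95  20 165] (340, 190) [164 166 155] [ 85  17 166] (357, 193) [144 148 150] [ 20  10 150] (304, 256) [30 28 29] [135  17  30] (280, 205) [163 164 155] [ 87  14 164] (372, 205) [159 163 156] [ 73  11 163] 
pad ((303.827880859375, 254.60658264160156), (16.74911117553711, 17.473398208618164), 84.80557250976562) [[0.44209223 0.01444142 0.045     ]]
loupe ((348.0384521484375, 236.57691955566406), 10.062780380249023) [[ 0.47601907 -0.06669593  0.028     ]]
(297, 201) [0.5379 0.0259 0.0596]
(326, 199) [ 0.5406 -0.0263  0.0631]
(357, 193) [ 0.5498 -0.0816  0.07  ]
(304, 256) [0.4397 0.0142 0.0431]
(348, 237) [ 0.476  -0.067   0.0201]
(386, 242) [ 0.4658 -0.1371  0.0248]
```

View pics/c0.png

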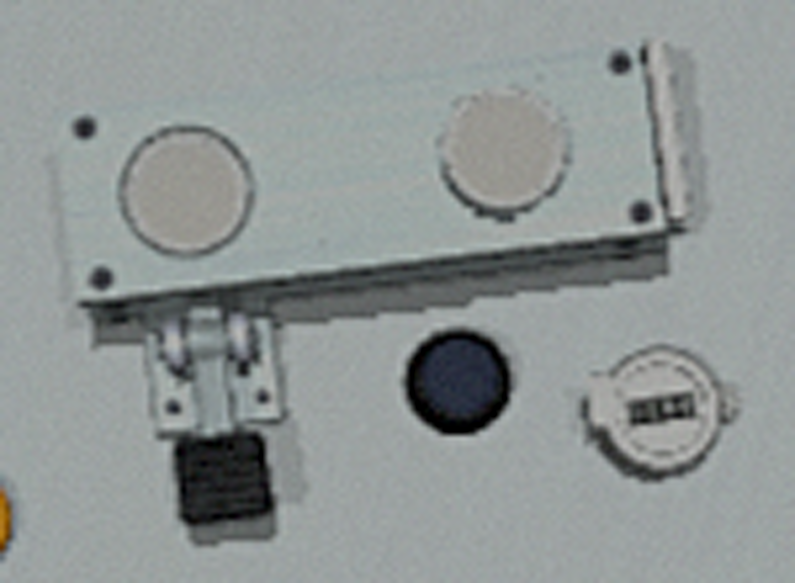

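The crop shows the stand yawed about 7°, with the nest dish at (186,190) and the counted dish at (505,150). The pad is at (222,478), and the loupe and counter are clear in front. I'll refine the centres and then look at the tool axes.

```bash
cat >> h.py <<'E'
def warm(im,box,thr=-1):
    x,y,w,h=box; c=cv2.GaussianBlur(im[y:y+h,x:x+w],(3,3),0).astype(int); m=((c[...,2]-c[...,0])>thr).astype(np.uint8)*255
    m=cv2.morphologyEx(m,cv2.MORPH_OPEN,np.ones((3,3)))
    c=max(cv2.findContours(m,cv2.RETR_EXTERNAL,cv2.CHAIN_APPROX_NONE)[0],key=cv2.contourArea)
    return cv2.fitEllipse(c+np.array([x,y]))
E
python3 - <<'E'
from h import *
im=cv2.imread("pics/top0.png"); KT=cam("top"); KS=cam("scene"); sc=cv2.imread("pics/scene0.png")
for n,b,s,z in(("nest",(280,185,34,34),(248,228,38,34),.059),("counted",(341,178,33,32),(294,186,34,30),.070)):
    e=warm(im,b); f=warm(sc,s); print(n,e,ray(KT,e[0],z),'scene',f,ray(KS,f[0],z))
s=np.array([[85,128],[100,278],[620,63],[641,212]])/5.3+[262,165]-.4
P=ray(KT,s,.06); print(P.round(4)); 
for a,b in((2,0),(3,1)):
    v=P[b]-P[a]; print(np.arctan2(-v[0],v[1]),np.linalg.norm(v))
stop=np.array([[648,45],[672,225]])/5.3+[262,165]; print("stop inner top",ray(KT,stop,.07))
E
```

```text
nest ((296.7499084472656, 200.97317504882812), (20.499248504638672, 21.114330291748047), 120.10491943359375) [[0.53807932 0.02637166 0.059     ]] scene ((266.797119140625, 245.3667755126953), (15.119209289550781, 24.238985061645508), 84.33496856689453) [[0.53638989 0.02638799 0.059     ]]
counted ((356.5596923828125, 192.76803588867188), (20.528255462646484, 21.217016220092773), 123.3857421875) [[ 0.5502515  -0.08078535  0.07      ]] scene ((310.4382019042969, 199.47242736816406), (13.155885696411133, 21.632335662841797), 88.07108306884766) [[ 0.5496541  -0.08085307  0.07      ]]
[[ 0.5604  0.0608  0.06  ]
 [ 0.5089  0.0556  0.06  ]
 [ 0.5816 -0.1215  0.06  ]
 [ 0.5303 -0.1278  0.06  ]]
0.11545376882506185 0.18350082065437898
0.11589130978821593 0.1845631997452211
stop inner top [[ 0.58474975 -0.13060226  0.07      ]
 [ 0.52347964 -0.13758907  0.07      ]]
```

Both views agree to about 1 mm: nest at (0.537, 0.026), counted dish at (0.550, −0.081), yaw about 0.117, and centre spacing about 108 mm. Next I plan the approach above the pad while turning the jaws across the lane.

```bash
cat >> h.py <<'E'
YAW=.117; LX=np.array([np.cos(YAW),np.sin(YAW),0]); LY=np.array([-np.sin(YAW),np.cos(YAW),0]); NEST=np.array([.5373,.0264,.06])
def plan(goal,phi_goal=YAW,n=5,vmax=.048):
    """rows in tool units towards goal (world), turning jaw axis to phi_goal"""
    o=bot.get_obs(); M=R.from_quat(o["tool_rot"]).as_matrix(); p=np.array(o["eef_pos"]); phi=np.arctan2(M[1,2],M[0,2])
    for i in range(n):
        d=np.array(goal)-p; L=np.linalg.norm(d); d*=min(1,vmax/max(L,1e-9))
        t=np.clip(phi_goal-phi,-.148,.148)
        z=np.array([np.cos(phi),np.sin(phi),0]); x=np.array([np.sin(phi),-np.cos(phi),0])
        print([round(float(v)/.2,3) for v in (d@x,-d[2],d@z)],"twist",round(-t/2,4)); p+=d; phi+=t
    print("end",p.round(4),"phi",round(phi,3))
E
python3 - <<'E'
from h import *
plan([.442,.0144,.10],n=12)
E
```

```text
[-0.178, 0.055, -0.152] twist -0.074
[-0.198, 0.055, -0.124] twist -0.074
[-0.214, 0.055, -0.093] twist -0.074
[-0.226, 0.055, -0.061] twist -0.074
[-0.232, 0.055, -0.027] twist -0.074
[-0.233, 0.055, 0.008] twist -0.074
[-0.23, 0.055, 0.042] twist -0.074
[-0.221, 0.055, 0.076] twist -0.074
[-0.207, 0.055, 0.107] twist -0.072
[-0.19, 0.055, 0.136] twist -0.0
[-0.19, 0.055, 0.136] twist -0.0
[-0.149, 0.044, 0.107] twist -0.0
end [0.442  0.0144 0.1   ] phi 0.117
```

Call:
move_arm:
  increments:
    - {"grip":1,"linear":[-0.178,0.03,-0.152],"twist":-0.074}
    - {"grip":1,"linear":[-0.198,0.03,-0.124],"twist":-0.074}
    - {"grip":1,"linear":[-0.214,0.03,-0.093],"twist":-0.074}
    - {"grip":1,"linear":[-0.226,0.03,-0.061],"twist":-0.074}
    - {"grip":1,"linear":[-0.232,0.03,-0.027],"twist":-0.074}

```text
clock: 0.6
eef_pos: [0.288, -0.2605, 0.1974]
tool_rot: [-0.372, 0.602, -0.6, 0.372]
ft_force: [1.7, -0.3, -0.1]
grip_width: 0.0123
```

```bash
python3 - <<'E'
from h import *
st(); plan([.442,.0144,.10],n=10)
E
```

```text
t 0.6 p [ 0.288  -0.2605  0.1974] q [-0.3724  0.6018 -0.6004  0.3722] f [ 1.7 -0.3 -0.1] w 0.0123
[[-0.445 -0.001  0.895]
 [-0.895  0.002 -0.445]
 [-0.001 -1.    -0.002]]
[-0.229, 0.071, 0.011] twist -0.074
[-0.225, 0.071, 0.045] twist -0.074
[-0.216, 0.071, 0.078] twist -0.074
[-0.202, 0.071, 0.109] twist -0.0674
[-0.186, 0.071, 0.135] twist -0.0
[-0.186, 0.071, 0.135] twist -0.0
[-0.162, 0.062, 0.117] twist -0.0
[-0.0, -0.0, 0.0] twist -0.0
[0.0, -0.0, 0.0] twist -0.0
[0.0, -0.0, 0.0] twist -0.0
end [0.442  0.0144 0.1   ] phi 0.117
```

Call:
move_arm:
  increments:
    - {"grip":1,"linear":[-0.229,0.07,0.011],"twist":-0.074}
    - {"grip":1,"linear":[-0.225,0.07,0.045],"twist":-0.074}
    - {"grip":1,"linear":[-0.216,0.07,0.078],"twist":-0.074}
    - {"grip":1,"linear":[-0.202,0.07,0.109],"twist":-0.067}
    - {"grip":1,"linear":[-0.186,0.07,0.135],"twist":0}

```text
clock: 1.1
eef_pos: [0.4019, -0.0511, 0.1259]
tool_rot: [-0.531, 0.465, -0.467, 0.532]
ft_force: [1.4, -1.3, 1.7]
grip_width: -0.0001
```

```bash
python3 - <<'E'
from h import *
st(); plan([.442,.0144,.08],n=5)
E
```

```text
t 1.1 p [ 0.4019 -0.0511  0.1259] q [-0.5313  0.4654 -0.4669  0.5321] f [ 1.4 -1.3  1.7] w -0.0001
[[ 0.131  0.002  0.991]
 [-0.991 -0.001  0.131]
 [ 0.001 -1.     0.002]]
[-0.16, 0.123, 0.13] twist 0.0071
[-0.14, 0.106, 0.11] twist -0.0
[0.0, -0.0, 0.0] twist -0.0
[0.0, -0.0, 0.0] twist -0.0
[0.0, -0.0, 0.0] twist -0.0
end [0.442  0.0144 0.08  ] phi 0.117
```

Call:
move_arm:
  increments:
    - {"grip":1,"linear":[-0.16,0.12,0.13],"twist":0.007}
    - {"grip":1,"linear":[-0.14,0.1,0.11],"twist":0}
    - {"grip":1,"linear":[0,0.05,0],"twist":0}
    - {"grip":1,"linear":[0,0.03,0],"twist":0}
    - {"grip":1,"linear":[0,0,0],"twist":0}

```text
clock: 1.6
eef_pos: [0.4431, 0.0224, 0.061]
tool_rot: [0.531, -0.467, 0.467, -0.53]
ft_force: [-0.0, 0.4, 0.4]
grip_width: -0.0002
```

```bash
python3 - <<'E'
from h import *
st(); plan([.4415,.0148,.05],n=1)
K,T=cam("wrist"); im,d=bot.camera("wrist"); cv2.imwrite("pics/w1.png",im); print(T.round(3))
E
```

```text
t 1.6 p [0.4431 0.0224 0.061 ] q [ 0.5312 -0.4673  0.467  -0.5305] f [-0.   0.4  0.4] w -0.0002
[[ 0.127 -0.001  0.992]
 [-0.992 -0.001  0.127]
 [ 0.    -1.    -0.001]]
[0.036, 0.055, -0.013] twist 0.0052
end [0.4415 0.0148 0.05  ] phi 0.117
[[ 0.992  0.121  0.039  0.433]
 [ 0.127 -0.944 -0.304  0.1  ]
 [-0.     0.306 -0.952  0.205]
 [ 0.     0.     0.     1.   ]]
```

View pics/w1.png

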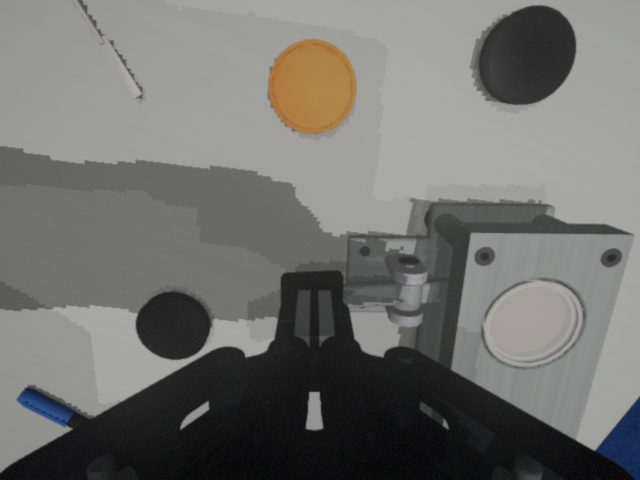

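The fingers at (315,300) are over the pad and 8 mm past its centre. I correct that and press.

Call:
move_arm:
  increments:
    - {"grip":1,"linear":[0.036,0,-0.013],"twist":0.005}
    - {"grip":1,"linear":[0,0.03,0],"twist":0}
    - {"grip":1,"linear":[0,0.03,0],"twist":0}
    - {"grip":1,"linear":[0,0.02,0],"twist":0}
    - {"grip":1,"linear":[0,0.02,0],"twist":0}

```text
clock: 2.15
eef_pos: [0.4419, 0.0103, 0.0432]
tool_rot: [-0.525, 0.471, -0.473, 0.527]
ft_force: [-4.2, 0.4, 7.0]
grip_width: 0.0
```

Call:
move_arm:
  increments:
    - {"grip":1,"linear":[0,0.015,0],"twist":0}
    - {"grip":1,"linear":[0,0.015,0],"twist":0}
    - {"grip":1,"linear":[0,0.01,0],"twist":0}
    - {"grip":1,"linear":[0,0.01,0],"twist":0}
    - {"grip":1,"linear":[0,0,0],"twist":0}

```text
clock: 2.65
eef_pos: [0.4399, 0.0101, 0.0332]
tool_rot: [-0.526, 0.472, -0.473, 0.526]
ft_force: [-0.5, -0.2, 0.8]
grip_width: 0.0001
```

Call:
move_arm:
  increments:
    - {"grip":1,"linear":[0,0.01,0],"twist":0}
    - {"grip":1,"linear":[0,0.008,0],"twist":0}
    - {"grip":1,"linear":[0,0.008,0],"twist":0}
    - {"grip":1,"linear":[0,0.008,0],"twist":0}
    - {"grip":1,"linear":[0,0.008,0],"twist":0}

```text
clock: 3.15
eef_pos: [0.44, 0.01, 0.0304]
tool_rot: [-0.526, 0.471, -0.473, 0.527]
ft_force: [-5.9, -0.5, 18.6]
grip_width: 0.0001
```

Call:
move_arm:
  increments:
    - {"grip":1,"linear":[0,0.01,0],"twist":0}
    - {"grip":1,"linear":[0,0.01,0],"twist":0}
    - {"grip":1,"linear":[0,0.01,0],"twist":0}
    - {"grip":1,"linear":[0,-0.05,0],"twist":0}
    - {"grip":1,"linear":[0,-0.2,0],"twist":0}

```text
clock: 3.65
eef_pos: [0.4358, 0.0101, 0.0777]
tool_rot: [0.527, -0.472, 0.472, -0.526]
ft_force: [0.7, 0.5, -0.7]
grip_width: 0.0005
```

Call:
move_arm:
  increments:
    - {"grip":0.4,"linear":[0,-0.24,0],"twist":0}
    - {"grip":0.4,"linear":[0,-0.1,0],"twist":0}
    - {"grip":0.4,"linear":[0,0,0.15],"twist":0}
    - {"grip":0.4,"linear":[0,0,0.15],"twist":0}
    - {"grip":0.4,"linear":[0,0,0],"twist":0}

```text
clock: 4.15
eef_pos: [0.5009, 0.0172, 0.1536]
tool_rot: [-0.524, 0.469, -0.475, 0.529]
ft_force: [-1.3, -0.3, -0.4]
grip_width: 0.0515
```

```bash
python3 - <<'E'
from h import *
st()
KT=cam("wrist"); im,d=bot.camera("wrist"); cv2.imwrite("pics/w2.png",im)
KS=cam("scene"); sc,ds=bot.camera("scene"); cv2.imwrite("pics/s2.png",cv2.resize(sc[150:340,200:400],None,fx=3,fy=3))
E
```

```text
t 4.15 p [0.5009 0.0172 0.1536] q [-0.5243  0.4693 -0.4748  0.5286] f [-1.3 -0.3 -0.4] w 0.0515
[[ 0.109  0.01   0.994]
 [-0.994 -0.001  0.109]
 [ 0.002 -1.     0.01 ]]
```

View pics/w2.png

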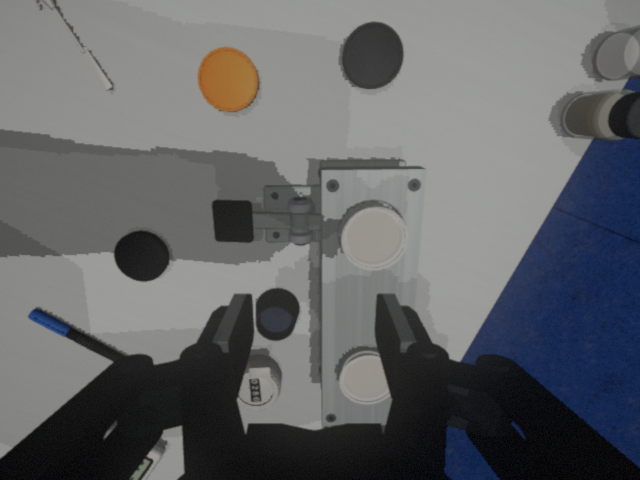

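View pics/s2.png

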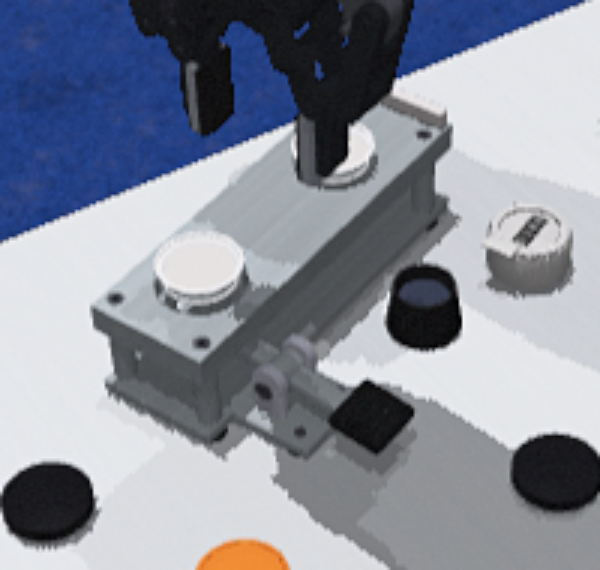

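The dish now stands clear of the recess: wrist image (375,237), scene crop (200,265). The lever is down. I measure the dish and the open fingertips' height.

```bash
python3 - <<'E'
from h import *
o=bot.get_obs(); KT=cam("wrist"); im,d=bot.camera("wrist"); KS=cam("scene"); sc,ds=bot.camera("scene")
e=warm(im,(335,198,78,78),-3); f=warm(sc,(250,226,34,28)); e2=warm(im,(330,345,50,58),-3)
P=ray(KT,e[0],.071)[0]; Q=ray(KS,f[0],.071)[0]
for n,v in(("w",P),("s",Q)): print(n,v,"local",(v-NEST)@LX,(v-NEST)@LY)
print(e,f,e2,ray(KT,e2[0],.07))
K,T=KT; vv,uu=np.mgrid[0:480,0:640]; c=np.stack([(uu-K[0,2])/K[0,0]*d,(vv-K[1,2])/K[1,1]*d,d],-1); W=c@T[:3,:3].T+T[:3,3]
for b in((215,250),(378,420)):
    s=W[288:360,b[0]:b[1]].reshape(-1,3); dd=d[288:360,b[0]:b[1]].ravel(); k=(dd>0)&(s[:,2]>.11); 
    print("tip z",np.percentile(s[k,2],[1,5,20]), "n",k.sum())
print("dish depth z",np.median(W[225:250,360:390,2]),"edges",[W[237,x,2].round(4) for x in(350,400)],[W[y,375,2].round(4) for y in(215,260)],"lane",np.median(W[300:330,340:370,2]),"pad",np.median(W[210:230,222:245,2]))
plan([*(P[:2]),.12],n=5)
E
```

```text
w [0.53460471 0.02655346 0.071     ] local -0.0026589537370553112 0.0004670423566613727
s [0.53756225 0.02596069 0.071     ] local 0.0002091705940070847 -0.00046691536125138984
((373.50469970703125, 236.4971923828125), (91.0997314453125, 91.11978149414062), 160.60337829589844) ((265.82208251953125, 238.67955017089844), (14.812569618225098, 24.693326950073242), 84.78618621826172) ((354.5, 373.5), (57.462459564208984, 68.12456512451172), 0.0) [[ 0.53750379 -0.0780321   0.07      ]]
tip z [0.16138703 0.16430124 0.17003151] n 2112
tip z [0.16174833 0.16499123 0.17115956] n 2435
dish depth z 0.07415170537655538 edges [np.float64(0.0755), np.float64(0.0741)] [np.float64(0.0733), np.float64(0.0736)] lane 0.06110337982340856 pad 0.03139817266616682
[-0.026, 0.151, 0.185] twist -0.0042
[-0.002, 0.011, 0.014] twist -0.0
[0.0, -0.0, 0.0] twist -0.0
[0.0, -0.0, 0.0] twist -0.0
[0.0, -0.0, 0.0] twist -0.0
end [0.5346 0.0266 0.12  ] phi 0.117
```

Call:
move_arm:
  increments:
    - {"grip":0.38,"linear":[-0.02,0.1,0.15],"twist":-0.004}
    - {"grip":0.38,"linear":[-0.005,0.1,0.03],"twist":0}
    - {"grip":0.38,"linear":[0,0.05,0],"twist":0}
    - {"grip":0.38,"linear":[0,0,0],"twist":0}
    - {"grip":0.38,"linear":[0,0,0],"twist":0}

```text
clock: 4.85
eef_pos: [0.5271, 0.0251, 0.1008]
tool_rot: [0.529, -0.47, 0.47, -0.528]
ft_force: [0.2, -0.1, -0.8]
grip_width: 0.053
```

```bash
python3 - <<'E'
from h import *
st(); plan([.5373,.0262,.059],n=3,vmax=.01)
plan([.5373,.0262,.059],n=1)
E
```

```text
t 4.85 p [0.5271 0.0251 0.1008] q [ 0.5288 -0.4701  0.4701 -0.5276] f [ 0.2 -0.1 -0.8] w 0.053
[[ 0.116 -0.001  0.993]
 [-0.993 -0.001  0.116]
 [ 0.001 -1.    -0.001]]
[0.0, 0.049, 0.012] twist -0.0004
[0.0, 0.049, 0.012] twist -0.0
[0.0, 0.049, 0.012] twist -0.0
end [0.5342 0.0259 0.0717] phi 0.117
[0.001, 0.209, 0.051] twist -0.0004
end [0.5373 0.0262 0.059 ] phi 0.117
```

Call:
move_arm:
  increments:
    - {"grip":0.38,"linear":[0,0,0.05],"twist":0}
    - {"grip":0.38,"linear":[0,0.05,0],"twist":0}
    - {"grip":0.38,"linear":[0,0.04,0],"twist":0}
    - {"grip":0.38,"linear":[0,0,0],"twist":0}
    - {"grip":0.38,"linear":[0,0,0],"twist":0}

```text
clock: 5.35
eef_pos: [0.5383, 0.0261, 0.0839]
tool_rot: [-0.528, 0.469, -0.471, 0.528]
ft_force: [0.5, 0.9, -0.0]
grip_width: 0.0532
```

```bash
python3 - <<'E'
from h import *
st(); plan([.5373,.0262,.059],n=1)
im,d=bot.camera("wrist"); cv2.imwrite("pics/w3.png",im)
E
```

```text
t 5.35 p [0.5383 0.0261 0.0839] q [-0.5278  0.4693 -0.4712  0.5283] f [ 0.5  0.9 -0. ] w 0.0532
[[ 0.115  0.003  0.993]
 [-0.993 -0.001  0.115]
 [ 0.001 -1.     0.002]]
[-0.001, 0.124, -0.005] twist -0.0007
end [0.5373 0.0262 0.059 ] phi 0.117
```

View pics/w3.png

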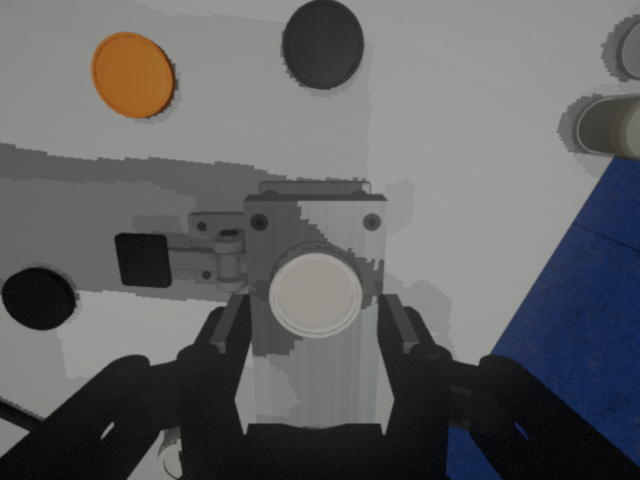

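The dish at (317,294) is centred between the fingers (248 and 380), so I descend.

Call:
move_arm:
  increments:
    - {"grip":0.38,"linear":[0,0.04,-0.004],"twist":0}
    - {"grip":0.38,"linear":[0,0.03,0],"twist":0}
    - {"grip":0.38,"linear":[0,0.03,0],"twist":0}
    - {"grip":0.38,"linear":[0,0.015,0],"twist":0}
    - {"grip":0.38,"linear":[0,0,0],"twist":0}

```text
clock: 5.9
eef_pos: [0.537, 0.0259, 0.0588]
tool_rot: [-0.528, 0.469, -0.471, 0.528]
ft_force: [-0.6, 0.0, 0.3]
grip_width: 0.0529
```

```bash
python3 - <<'E'
from h import *
st(); plan([.5373,.0262,.0585],n=1)
KT=cam("wrist"); im,d=bot.camera("wrist"); K,T=KT
vv,uu=np.mgrid[0:480,0:640]; c=np.stack([(uu-K[0,2])/K[0,0]*d,(vv-K[1,2])/K[1,1]*d,d],-1); W=c@T[:3,:3].T+T[:3,3]
L=(W-NEST)@LX; black=(im.max(2)<60)&(d>0)&(abs(L)<.045)&(d<.25)
for s in(-1,1):
    k=black&(L*s>.02); print(s,np.percentile(W[k][:,2],[1,3,10]),np.percentile((L*s)[k],[2,10]),k.sum())
cv2.imwrite("pics/w4.png",im)
E
```

```text
t 5.9 p [0.537  0.0259 0.0588] q [-0.5279  0.4695 -0.4711  0.5282] f [-0.6  0.   0.3] w 0.0529
[[ 0.115  0.002  0.993]
 [-0.993 -0.001  0.115]
 [ 0.001 -1.     0.002]]
[-0.001, 0.001, 0.002] twist -0.0007
end [0.5373 0.0262 0.0585] phi 0.117
-1 [0.03004736 0.05755446 0.07213003] [0.02041475 0.02194222] 10306
1 [0.01138818 0.01192112 0.07193208] [0.02028896 0.02148965] 9616
```

Call:
move_arm:
  increments:
    - {"grip":0.5,"linear":[0,0,0],"twist":0}
    - {"grip":0.6,"linear":[0,0,0],"twist":0}
    - {"grip":0.7,"linear":[0,0,0],"twist":0}
    - {"grip":0.7,"linear":[0,0,0],"twist":0}
    - {"grip":0.7,"linear":[0,0,0],"twist":0}

```text
clock: 6.45
eef_pos: [0.5378, 0.026, 0.0597]
tool_rot: [-0.527, 0.469, -0.472, 0.529]
ft_force: [0.1, -0.9, 0.6]
grip_width: 0.0401
```

```bash
python3 - <<'E'
from h import *
st()
sc,ds=bot.camera("scene"); w,_=bot.camera("wrist")
a=cv2.resize(sc[180:300,220:340],(500,500)); b=cv2.resize(w[180:400,210:430],(300,300)); c=np.zeros((500,300,3),np.uint8); c[:300]=b
cv2.imwrite("pics/g1.png",np.hstack([a,c]))
E
```

```text
t 6.45 p [0.5378 0.026  0.0597] q [-0.5275  0.469  -0.4715  0.5287] f [ 0.1 -0.9  0.6] w 0.0401
[[ 0.115  0.004  0.993]
 [-0.993 -0.001  0.115]
 [ 0.002 -1.     0.004]]
```

View pics/g1.png

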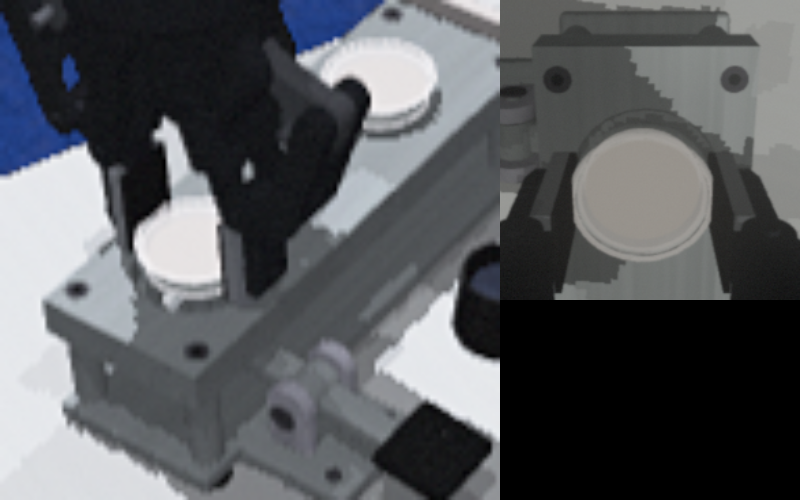

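The dish is held at a 40 mm opening. I lift it 1.5 mm and carry it along the lane.

Call:
move_arm:
  increments:
    - {"grip":0.75,"linear":[0,-0.01,0],"twist":0}
    - {"grip":0.75,"linear":[0.04,0,0],"twist":0}
    - {"grip":0.75,"linear":[0.05,0,0],"twist":0}
    - {"grip":0.75,"linear":[0.05,0,0],"twist":0}
    - {"grip":0.75,"linear":[0.05,0,0],"twist":0}

```text
clock: 7.05
eef_pos: [0.5424, -0.014, 0.062]
tool_rot: [-0.528, 0.468, -0.471, 0.529]
ft_force: [0.8, 0.4, -0.3]
grip_width: 0.0399
```

```bash
python3 - <<'E'
from h import *
o=st(); p=np.array(o["eef_pos"])-NEST; print("local",p@LX,p@LY)
plan(NEST-.060*LY+[0,0,.001],n=3)
E
```

```text
t 7.05 p [ 0.5424 -0.014   0.062 ] q [-0.528   0.4684 -0.4711  0.529 ] f [ 0.8  0.4 -0.3] w 0.0399
[[ 0.117  0.004  0.993]
 [-0.993 -0.002  0.117]
 [ 0.002 -1.     0.004]]
local 0.00040245880572869076 -0.040678505332370135
[0.097, 0.005, -0.002] twist 0.0003
[0.0, -0.0, 0.0] twist -0.0
[0.0, -0.0, 0.0] twist -0.0
end [ 0.5443 -0.0332  0.061 ] phi 0.117
```

Call:
move_arm:
  increments:
    - {"grip":0.75,"linear":[0.045,0,0],"twist":0}
    - {"grip":0.75,"linear":[0.04,0,0],"twist":0}
    - {"grip":0.75,"linear":[0,0.008,0],"twist":0}
    - {"grip":0.75,"linear":[0,0.005,0],"twist":0}
    - {"grip":0.75,"linear":[0,0,0],"twist":0}

```text
clock: 7.55
eef_pos: [0.5447, -0.0352, 0.059]
tool_rot: [-0.527, 0.47, -0.472, 0.528]
ft_force: [0.0, 0.9, 0.8]
grip_width: 0.0402
```

```bash
python3 - <<'E'
from h import *
o=st(); p=np.array(o["eef_pos"])-NEST; print("local",p@LX,p@LY)
w,_=bot.camera("wrist"); t,_=bot.camera("top"); sc,_=bot.camera("scene")
cv2.imwrite("pics/w5.png",w); cv2.imwrite("pics/t5.png",t)
cv2.imwrite("pics/m5.png",np.hstack([cv2.resize(sc[160:280,240:360],(400,400)),cv2.resize(t[160:240,280:400],(400,400)[:1]+(267,)) if 0 else cv2.resize(t[150:250,290:390],(400,400))]))
E
```

```text
t 7.55 p [ 0.5447 -0.0352  0.059 ] q [-0.527   0.4697 -0.4723  0.5279] f [0.  0.9 0.8] w 0.0402
[[ 0.113  0.004  0.994]
 [-0.994 -0.001  0.113]
 [ 0.002 -1.     0.003]]
local 0.00010842393626893181 -0.062083834120696214
```

View pics/m5.png

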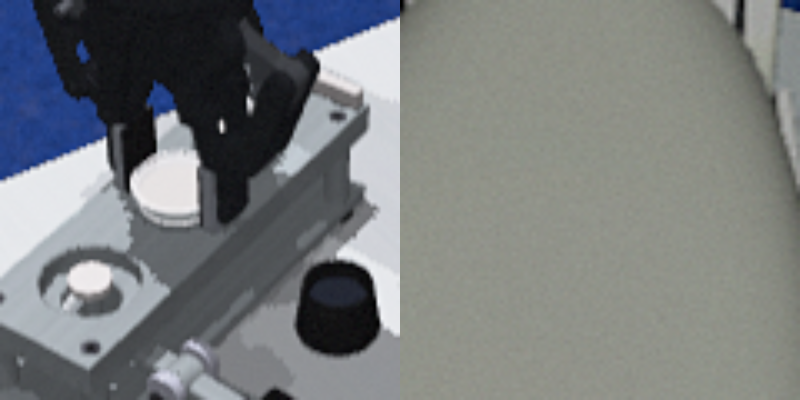

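The dish is held level, with the empty nest and raised pin visible at (90,285). I lower it onto the lane.

Call:
move_arm:
  increments:
    - {"grip":0.75,"linear":[0,0.005,0],"twist":0}
    - {"grip":0.75,"linear":[0,0.005,0],"twist":0}
    - {"grip":0.75,"linear":[0,0.005,0],"twist":0}
    - {"grip":0.75,"linear":[0,0,0],"twist":0}
    - {"grip":0.75,"linear":[0,0,0],"twist":0}

```text
clock: 8.2
eef_pos: [0.5452, -0.0342, 0.0593]
tool_rot: [-0.528, 0.468, -0.473, 0.529]
ft_force: [0.3, 0.5, -0.6]
grip_width: 0.0397
```

Call:
move_arm:
  increments:
    - {"grip":0.75,"linear":[0,0.01,0],"twist":0}
    - {"grip":0.75,"linear":[0,0.01,0],"twist":0}
    - {"grip":0.75,"linear":[0,0.01,0],"twist":0}
    - {"grip":0.75,"linear":[0,0.01,0],"twist":0}
    - {"grip":0.75,"linear":[0,0.01,0],"twist":0}

```text
clock: 8.7
eef_pos: [0.5455, -0.0341, 0.0589]
tool_rot: [-0.527, 0.466, -0.474, 0.529]
ft_force: [-4.3, -0.0, 14.9]
grip_width: 0.0398
```

The dish is on the lane, with 15 N of contact. I relieve that and slide it toward the other dish.

Call:
move_arm:
  increments:
    - {"grip":0.75,"linear":[0,0,0],"twist":0}
    - {"grip":0.75,"linear":[0.01,0,0],"twist":0}
    - {"grip":0.75,"linear":[0.01,0,0],"twist":0}
    - {"grip":0.75,"linear":[0,0,0],"twist":0}
    - {"grip":0.75,"linear":[0,0,0],"twist":0}

```text
clock: 9.2
eef_pos: [0.5462, -0.0381, 0.059]
tool_rot: [-0.527, 0.466, -0.474, 0.53]
ft_force: [-1.6, 0.2, 4.6]
grip_width: 0.0398
```

```bash
python3 - <<'E'
from h import *
o=st(); p=np.array(o["eef_pos"])-NEST; print("local",p@LX,p@LY)
w,_=bot.camera("wrist"); cv2.imwrite("pics/m6.png",cv2.resize(w[200:480,180:460],(600,600)))
E
```

```text
t 9.2 p [ 0.5462 -0.0381  0.059 ] q [-0.5271  0.4658 -0.4739  0.5297] f [-1.6  0.2  4.6] w 0.0398
[[ 0.117  0.011  0.993]
 [-0.993 -0.005  0.117]
 [ 0.006 -1.     0.01 ]]
local 0.00130841733298232 -0.06513341819399801
```

View pics/m6.png

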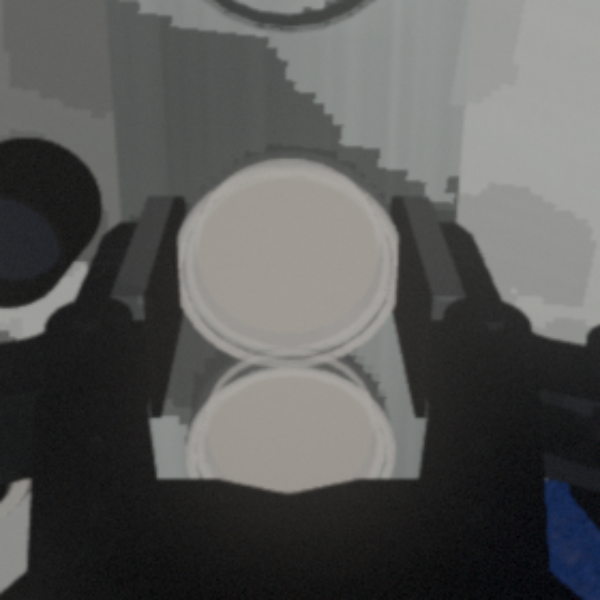

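The dishes are almost touching, at (290,360) in the crop. I push about 3–4 mm more to close any gap.

Call:
move_arm:
  increments:
    - {"grip":0.75,"linear":[0,0,0],"twist":0}
    - {"grip":0.75,"linear":[0.008,0,0],"twist":0}
    - {"grip":0.75,"linear":[0.008,0,0],"twist":0}
    - {"grip":0.75,"linear":[0,0,0],"twist":0}
    - {"grip":0.75,"linear":[0,0,0],"twist":0}

```text
clock: 9.75
eef_pos: [0.5467, -0.0405, 0.059]
tool_rot: [-0.527, 0.466, -0.473, 0.53]
ft_force: [-0.0, 1.4, 1.7]
grip_width: 0.0401
```

```bash
python3 - <<'E'
from h import *
o=st(); p=np.array(o["eef_pos"])-NEST; print("local",p@LX,p@LY)
KT=cam("wrist"); w,_=bot.camera("wrist"); cv2.imwrite("pics/w7.png",w)
a=cv2.imread("pics/w5.png")
for n,im in(("before",a),("now",w)):
    for y in (0,):
        col=cv2.GaussianBlur(im,(3,3),0)[350:425,312:319].mean(1)
        print(n,[int(v[2]-v[0]) for v in col],[int(v.mean()) for v in col])
E
```

```text
t 9.75 p [ 0.5467 -0.0405  0.059 ] q [-0.5267  0.466  -0.4732  0.5305] f [-0.   1.4  1.7] w 0.0401
[[ 0.118  0.011  0.993]
 [-0.993 -0.003  0.118]
 [ 0.004 -1.     0.011]]
local 0.0015232018848301049 -0.06751402983192327
before [10, 10, 11, 10, 10, 8, 6, 6, 6, 6, 7, 7, 7, 6, 5, 4, 4, 4, 5, 6, 6, 5, 4, 3, 2, 2, 2, 3, 5, 7, 7, 9, 10, 10, 11, 11, 11, 11, 10, 11, 11, 11, 10, 11, 11, 11, 11, 11, 11, 11, 11, 10, 11, 11, 11, 11, 11, 11, 11, 11, 11, 11, 11, 10, 10, 11, 11, 11, 11, 11, 11, 11, 11, 11, 10] [152, 152, 152, 152, 151, 150, 148, 148, 148, 148, 149, 153, 157, 156, 149, 138, 128, 130, 142, 152, 152, 137, 113, 95, 90, 95, 109, 129, 148, 158, 161, 158, 154, 151, 151, 151, 151, 151, 151, 151, 151, 151, 150, 150, 150, 150, 150, 150, 150, 150, 150, 150, 150, 150, 150, 150, 150, 149, 149, 149, 149, 149, 149, 149, 149, 149, 149, 149, 149, 148, 148, 148, 148, 148, 148]
now [11, 11, 11, 10, 10, 8, 7, 6, 6, 6, 6, 6, 7, 6, 4, 4, 3, 3, 5, 6, 6, 7, 8, 9, 10, 10, 10, 10, 11, 11, 11, 11, 11, 11, 11, 11, 11, 11, 11, 11, 11, 11, 11, 11, 11, 11, 10, 10, 11, 11, 11, 11, 11, 11, 11, 11, 11, 11, 11, 11, 10, 10, 11, 11, 11, 11, 11, 11, 11, 11, 11, 11, 11, 11, 11] [153, 153, 152, 152, 151, 150, 149, 148, 147, 145, 145, 151, 156, 154, 143, 129, 121, 128, 143, 155, 161, 163, 162, 158, 154, 152, 152, 152, 152, 151, 151, 151, 151, 151, 152, 151, 151, 151, 151, 151, 151, 151, 151, 151, 151, 151, 151, 151, 151, 151, 151, 151, 150, 150, 150, 150, 150, 150, 150, 150, 150, 150, 149, 149, 149, 149, 149, 149, 149, 149, 149, 149, 149, 149, 149]
```

Call:
move_arm:
  increments:
    - {"grip":0.75,"linear":[0.008,0,0],"twist":0}
    - {"grip":0.75,"linear":[0.006,0,0],"twist":0}
    - {"grip":0.75,"linear":[0,0,0],"twist":0}
    - {"grip":0.75,"linear":[0,0,0],"twist":0}
    - {"grip":0.75,"linear":[0,0,0],"twist":0}

```text
clock: 10.3
eef_pos: [0.5472, -0.043, 0.059]
tool_rot: [-0.526, 0.466, -0.473, 0.531]
ft_force: [-0.7, 1.9, 2.8]
grip_width: 0.0401
```

```bash
python3 - <<'E'
from h import *
o=st(); p=np.array(o["eef_pos"])-NEST; print("local",p@LX,p@LY)
w,_=bot.camera("wrist"); cv2.imwrite("pics/w8.png",w)
for n in("w7","w8"):
    im=cv2.imread(f"pics/{n}.png"); col=cv2.GaussianBlur(im,(3,3),0)[350:390,312:319].mean(1); print(n,[int(v.mean()) for v in col])
E
```

```text
t 10.3 p [ 0.5472 -0.043   0.059 ] q [-0.5265  0.4661 -0.473   0.5309] f [-0.7  1.9  2.8] w 0.0401
[[ 0.118  0.011  0.993]
 [-0.993 -0.002  0.118]
 [ 0.003 -1.     0.011]]
local 0.0016870352612788852 -0.07010123924525434
w7 [153, 153, 152, 152, 151, 150, 149, 148, 147, 145, 145, 151, 156, 154, 143, 129, 121, 128, 143, 155, 161, 163, 162, 158, 154, 152, 152, 152, 152, 151, 151, 151, 151, 151, 152, 151, 151, 151, 151, 151]
w8 [152, 153, 153, 153, 152, 150, 149, 148, 147, 145, 146, 151, 157, 154, 143, 129, 121, 128, 143, 155, 161, 163, 162, 158, 154, 152, 152, 152, 152, 152, 152, 152, 152, 152, 152, 151, 151, 151, 151, 151]
```

The image is unchanged after a further 2.5 mm, so the dishes are moving together and touching. I release and lift.

Call:
move_arm:
  increments:
    - {"grip":0.5,"linear":[0,0,0],"twist":0}
    - {"grip":0.45,"linear":[0,0,0],"twist":0}
    - {"grip":0.4,"linear":[0,0,0],"twist":0}
    - {"grip":0.35,"linear":[0,0,0],"twist":0}
    - {"grip":0.35,"linear":[0,0,0],"twist":0}

```text
clock: 10.85
eef_pos: [0.5466, -0.0444, 0.058]
tool_rot: [-0.527, 0.466, -0.473, 0.53]
ft_force: [-0.5, 0.4, -0.9]
grip_width: 0.0555
```

Call:
move_arm:
  increments:
    - {"grip":0.35,"linear":[0,-0.03,0],"twist":0}
    - {"grip":0.35,"linear":[0,-0.1,0],"twist":0}
    - {"grip":0.35,"linear":[0,-0.2,0],"twist":0}
    - {"grip":0.35,"linear":[0,-0.2,0],"twist":0}
    - {"grip":0.35,"linear":[0,0,0],"twist":0}

```text
clock: 11.35
eef_pos: [0.5443, -0.044, 0.1674]
tool_rot: [-0.528, 0.467, -0.472, 0.529]
ft_force: [1.2, 0.2, -0.3]
grip_width: 0.0556
```

Call:
move_arm:
  increments:
    - {"grip":0.35,"linear":[-0.2,-0.1,-0.1],"twist":0}
    - {"grip":0.35,"linear":[-0.2,0,-0.12],"twist":0}
    - {"grip":0.35,"linear":[-0.2,0,-0.12],"twist":0}
    - {"grip":0.35,"linear":[-0.2,0,-0.12],"twist":0}
    - {"grip":0.35,"linear":[0,0,0],"twist":0}

```text
clock: 11.85
eef_pos: [0.4333, 0.1077, 0.1879]
tool_rot: [-0.525, 0.467, -0.475, 0.529]
ft_force: [0.0, 0.1, -0.6]
grip_width: 0.0556
```

```bash
python3 - <<'E'
from h import *
st(); KT=cam("top"); KS=cam("scene"); t,_=bot.camera("top"); sc,d=bot.camera("scene")
cv2.imwrite("pics/t9.png",t); cv2.imwrite("pics/s9.png",sc)
cv2.imwrite("pics/m9.png",np.hstack([cv2.resize(t[165:275,272:402],(400,338)),cv2.resize(sc[160:261,250:370],(400,338))]))
E
```

```text
t 11.85 p [0.4333 0.1077 0.1879] q [-0.5254  0.4671 -0.4751  0.5292] f [ 0.   0.1 -0.6] w 0.0556
[[ 0.112  0.012  0.994]
 [-0.994 -0.003  0.112]
 [ 0.005 -1.     0.012]]
```

View pics/m9.png

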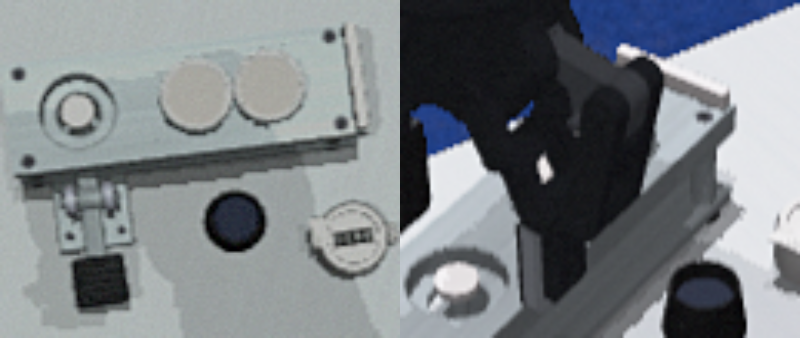

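The top view shows the dishes side by side at (197,95) and (268,88), with the pin up and the loupe and counter in place. I check the spacing numerically and compare loupe positions.

```bash
python3 - <<'E'
from h import *
t=cv2.imread("pics/t9.png"); a=cv2.imread("pics/top0.png"); KT=cam("top")
g=cv2.GaussianBlur(t,(3,3),0).astype(int); x,y=320,178; print([int(v.mean()) for v in g[191:198,340:357].mean(0)])
P=[]
for b in((322,180,27,31),(350,178,25,31)):
    e=warm(t,b); p=ray(KT,e[0],.07)[0]; P.append(p); print(e[0],e[1],p.round(4),"local",((p-NEST)@LX).round(4),((p-NEST)@LY).round(4))
print("spacing",np.linalg.norm(P[0]-P[1]))
print("loupe/counter change",cv2.absdiff(cv2.cvtColor(t,6),cv2.cvtColor(a,6))[222:262,333:405].mean())
for im in(a,t):
    m=cv2.inRange(cv2.cvtColor(im[222:252,333:363],40),(0,0,0),(180,255,90)); c=max(cv2.findContours(m,0,1)[0],key=cv2.contourArea); print(cv2.minEnclosingCircle(c))
c=[cv2.cvtColor(i,6).astype(np.float32)[226:260,368:404] for i in(a,t)]; print("counter shift px",cv2.phaseCorrelate(*c))
KW=cam("wrist"); w,_=bot.camera("wrist"); cv2.imwrite("pics/w10.png",w); print("dishes in wrist px",proj(KW,np.array(P)))
E
```

```text
[164, 164, 164, 164, 167, 172, 168, 152, 152, 165, 169, 165, 165, 165, 165, 164, 164]
(335.2937927246094, 195.30953979492188) (20.68364715576172, 21.174726486206055) [ 0.5459 -0.0429  0.07  ] local 0.0005 -0.0699
(359.0694885253906, 192.57815551757812) (20.077377319335938, 20.71062660217285) [ 0.5506 -0.0853  0.07  ] local 0.0001 -0.1124
spacing 0.042580645091798174
loupe/counter change 8.942361111111111
((15.038461685180664, 14.576923370361328), 10.062773704528809)
((14.980225563049316, 14.675141334533691), 10.00313663482666)
counter shift px ((-0.09258112781206052, 0.060429080915529454), 0.928104328888434)
dishes in wrist px [[418.53322512 403.05805375]
 [414.40886105 441.30002752]]
```

The spacing measures 42.6 ± 0.5 mm, and time remains, so I look at the seam close up.

```bash
python3 - <<'E'
from h import *
plan(NEST-.135*LY+[0,0,.09],n=8)
E
```

```text
[0.219, 0.037, 0.091] twist -0.005
[0.22, 0.037, 0.089] twist -0.0
[0.22, 0.037, 0.089] twist -0.0
[0.22, 0.037, 0.089] twist -0.0
[0.22, 0.037, 0.089] twist -0.0
[0.022, 0.004, 0.009] twist -0.0
[0.0, -0.0, 0.0] twist -0.0
[0.0, -0.0, 0.0] twist -0.0
end [ 0.5531 -0.1077  0.15  ] phi 0.117
```

Call:
move_arm:
  increments:
    - {"grip":0.35,"linear":[0.219,0.037,0.091],"twist":-0.005}
    - {"grip":0.35,"linear":[0.22,0.037,0.089],"twist":0}
    - {"grip":0.35,"linear":[0.22,0.037,0.089],"twist":0}
    - {"grip":0.35,"linear":[0.22,0.037,0.089],"twist":0}
    - {"grip":0.35,"linear":[0.2,0.02,0.08],"twist":0}

```text
clock: 12.5
eef_pos: [0.5561, -0.1072, 0.1571]
tool_rot: [-0.525, 0.463, -0.475, 0.533]
ft_force: [1.1, 0.2, 0.1]
grip_width: 0.0556
```

Call:
move_arm:
  increments:
    - {"grip":0.35,"linear":[0,0,0],"twist":0}
    - {"grip":0.35,"linear":[0,0,0],"twist":0}
    - {"grip":0.35,"linear":[0,0,0],"twist":0}
    - {"grip":0.35,"linear":[0,0,0],"twist":0}
    - {"grip":0.35,"linear":[0,0,0],"twist":0}

```text
clock: 13.0
eef_pos: [0.5573, -0.1168, 0.1541]
tool_rot: [-0.523, 0.467, -0.479, 0.529]
ft_force: [1.0, 0.1, -0.2]
grip_width: 0.0554
```

```bash
python3 - <<'E'
from h import *
st(); KW=cam("wrist"); w,_=bot.camera("wrist"); s=NEST-.091*LY
u,v=proj(KW,s+[0,0,.01])[0]; print(u,v); cv2.imwrite("pics/w11f.png",w)
u,v=int(u),int(v); a=w[max(0,v-70):v+70,max(0,u-90):u+90]; cv2.imwrite("pics/w11.png",cv2.resize(a,None,fx=4.2,fy=4.2,interpolation=cv2.INTER_CUBIC))
E
```

```text
t 13.0 p [ 0.5573 -0.1168  0.1541] q [-0.5229  0.4667 -0.4787  0.5287] f [ 1.   0.1 -0.2] w 0.0554
[[ 0.106  0.018  0.994]
 [-0.994 -0.005  0.106]
 [ 0.007 -1.     0.017]]
304.9518142028238 158.50487060287125
```

View pics/w11.png

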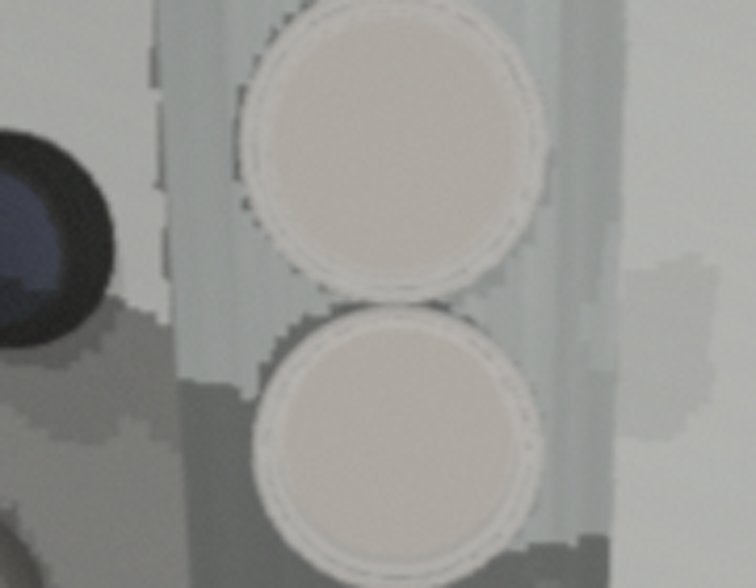

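The seam at (397,302) looks closed to within a pixel (0.6 mm). To be certain, I'll nudge gently from behind with shut fingers.

```bash
python3 - <<'E'
from h import *
plan(NEST-.030*LY+[0,0,.055],n=4)
E
```

```text
[-0.227, 0.078, -0.009] twist -0.0052
[-0.227, 0.078, -0.006] twist -0.0
[-0.118, 0.04, -0.003] twist -0.0
[0.0, -0.0, 0.0] twist -0.0
end [ 0.5408 -0.0034  0.115 ] phi 0.117
```

Call:
move_arm:
  increments:
    - {"grip":0.35,"linear":[-0.227,0,-0.009],"twist":-0.005}
    - {"grip":0.35,"linear":[-0.2,0.04,-0.006],"twist":0}
    - {"grip":0.35,"linear":[-0.08,0.06,-0.003],"twist":0}
    - {"grip":1,"linear":[0,0.03,0],"twist":0}
    - {"grip":1,"linear":[0,0,0],"twist":0}

```text
clock: 13.55
eef_pos: [0.5429, -0.0108, 0.1294]
tool_rot: [-0.525, 0.461, -0.476, 0.534]
ft_force: [-0.6, 0.5, 0.3]
grip_width: 0.0273
```

Call:
move_arm:
  increments:
    - {"grip":1,"linear":[0,0,0],"twist":0}
    - {"grip":1,"linear":[0,0,0],"twist":0}
    - {"grip":1,"linear":[0,0,0],"twist":0}
    - {"grip":1,"linear":[0,0,0],"twist":0}
    - {"grip":1,"linear":[0,0,0],"twist":0}

```text
clock: 14.05
eef_pos: [0.5446, -0.0139, 0.1313]
tool_rot: [-0.524, 0.461, -0.479, 0.533]
ft_force: [0.5, -0.4, -0.0]
grip_width: -0.0001
```

```bash
python3 - <<'E'
from h import *
o=st(); p=np.array(o["eef_pos"])-NEST; print("local",p@LX,p@LY)
plan(NEST-.030*LY+[.0003,0,.005],n=1,vmax=1)
E
```

```text
t 14.05 p [ 0.5446 -0.0139  0.1313] q [-0.5237  0.4609 -0.4787  0.5331] f [ 0.5 -0.4 -0. ] w -0.0001
[[ 0.117  0.028  0.993]
 [-0.993 -0.007  0.117]
 [ 0.01  -1.     0.027]]
local 0.0025103410091571587 -0.04092204932557936
[-0.054, 0.332, -0.011] twist 0.0002
end [ 0.5411 -0.0034  0.065 ] phi 0.117
```

Call:
move_arm:
  increments:
    - {"grip":1,"linear":[-0.054,0,-0.018],"twist":0}
    - {"grip":1,"linear":[0,0.08,0],"twist":0}
    - {"grip":1,"linear":[0,0.08,0],"twist":0}
    - {"grip":1,"linear":[0,0.06,0],"twist":0}
    - {"grip":1,"linear":[0,0,0],"twist":0}

```text
clock: 14.55
eef_pos: [0.5406, -0.0021, 0.0867]
tool_rot: [-0.523, 0.461, -0.479, 0.534]
ft_force: [-0.2, -0.8, 0.0]
grip_width: 0.0002
```

```bash
python3 - <<'E'
from h import *
o=st(); p=np.array(o["eef_pos"])-NEST; print("local",p@LX,p@LY)
plan(NEST-.032*LY+[.0003,0,.005],n=1,vmax=1)
E
```

```text
t 14.55 p [ 0.5406 -0.0021  0.0867] q [-0.5227  0.4609 -0.4792  0.5336] f [-0.2 -0.8  0. ] w 0.0002
[[ 0.116  0.03   0.993]
 [-0.993 -0.006  0.116]
 [ 0.009 -1.     0.029]]
local -2.3886462769888715e-05 -0.02871530590496232
[0.017, 0.109, 0.002] twist -0.0003
end [ 0.5413 -0.0054  0.065 ] phi 0.117
```

Call:
move_arm:
  increments:
    - {"grip":1,"linear":[0,0.05,0],"twist":0}
    - {"grip":1,"linear":[0,0.04,0],"twist":0}
    - {"grip":1,"linear":[0,0.008,0],"twist":0}
    - {"grip":1,"linear":[0,0,0],"twist":0}
    - {"grip":1,"linear":[0,0,0],"twist":0}

```text
clock: 15.05
eef_pos: [0.5418, -0.0017, 0.0665]
tool_rot: [-0.522, 0.46, -0.479, 0.534]
ft_force: [-0.1, 0.3, 0.1]
grip_width: 0.0001
```

```bash
python3 - <<'E'
from h import *
o=st(); p=np.array(o["eef_pos"])-NEST; print("local",p@LX,p@LY)
plan(NEST-.041*LY+[.0003,0,.0055],n=1,vmax=1)
E
```

```text
t 15.05 p [ 0.5418 -0.0017  0.0665] q [-0.5225  0.4605 -0.4794  0.534 ] f [-0.1  0.3  0.1] w 0.0001
[[ 0.116  0.031  0.993]
 [-0.993 -0.006  0.116]
 [ 0.009 -1.     0.03 ]]
local 0.0012204394597004873 -0.02848072581610678
[0.063, 0.005, -0.005] twist -0.0001
end [ 0.5424 -0.0143  0.0655] phi 0.117
```

Call:
move_arm:
  increments:
    - {"grip":1,"linear":[0.02,0.006,-0.005],"twist":0}
    - {"grip":1,"linear":[0.015,0,0],"twist":0}
    - {"grip":1,"linear":[0.01,0,0],"twist":0}
    - {"grip":1,"linear":[0.008,0,0],"twist":0}
    - {"grip":1,"linear":[0.008,0,0],"twist":0}

```text
clock: 15.55
eef_pos: [0.5432, -0.0151, 0.0665]
tool_rot: [-0.522, 0.46, -0.48, 0.534]
ft_force: [-0.2, 0.1, -1.2]
grip_width: 0.0002
```

```bash
python3 - <<'E'
from h import *
o=st(); p=np.array(o["eef_pos"])-NEST; print("local",p@LX,p@LY)
w,_=bot.camera("wrist"); cv2.imwrite("pics/w12.png",w)
E
```

```text
t 15.55 p [ 0.5432 -0.0151  0.0665] q [-0.5218  0.46   -0.48    0.5345] f [-0.2  0.1 -1.2] w 0.0002
[[ 0.116  0.033  0.993]
 [-0.993 -0.005  0.116]
 [ 0.009 -0.999  0.032]]
local 0.0010094709199804735 -0.04191944879079139
```

Call:
move_arm:
  increments:
    - {"grip":1,"linear":[-0.02,0,0],"twist":0}
    - {"grip":1,"linear":[-0.02,0,0],"twist":0}
    - {"grip":1,"linear":[0,-0.1,0],"twist":0}
    - {"grip":1,"linear":[0,-0.2,0],"twist":0}
    - {"grip":1,"linear":[0,-0.2,0],"twist":0}

```text
clock: 16.1
eef_pos: [0.5337, -0.0052, 0.162]
tool_rot: [-0.526, 0.464, -0.476, 0.531]
ft_force: [1.3, 0.6, 0.4]
grip_width: -0.0001
```

Call:
move_arm:
  increments:
    - {"grip":1,"linear":[-0.2,0,-0.2],"twist":0}
    - {"grip":1,"linear":[-0.2,0,-0.2],"twist":0}
    - {"grip":1,"linear":[-0.1,0,-0.1],"twist":0}
    - {"grip":1,"linear":[0,0,0],"twist":0}
    - {"grip":1,"linear":[0,0,0],"twist":0}

```text
clock: 16.6
eef_pos: [0.4328, 0.082, 0.1673]
tool_rot: [-0.52, 0.459, -0.481, 0.537]
ft_force: [0.6, -0.8, -0.4]
grip_width: -0.0002
```

```bash
python3 - <<'E'
from h import *
st(); KT=cam("top"); t,_=bot.camera("top"); cv2.imwrite("pics/t13.png",t); w,_=bot.camera("wrist"); sc,_=bot.camera("scene")
P=[]
g=cv2.GaussianBlur(t,(3,3),0).astype(int); m=g[191:198,340:362].mean(0).mean(1); i=int(m[4:16].argmin())+344; print("seam col",i)
for b in((i-26,178,26,34),(i+1,176,26,34)):
    e=warm(t,b); p=ray(KT,e[0],.07)[0]; P.append(p); print(e[0],e[1],"local",((p-NEST)@LX).round(4),((p-NEST)@LY).round(4))
print("spacing",np.linalg.norm(P[0]-P[1]), "gap to stop face ~",.16-.021+(P[1]-NEST)@LY)
cv2.imwrite("pics/m13.png",np.hstack([cv2.resize(t[165:275,272:402],(400,338)),cv2.resize(sc[160:261,250:370],(400,338))]))
E
```

```text
t 16.6 p [0.4328 0.082  0.1673] q [-0.5202  0.4589 -0.4806  0.5366] f [ 0.6 -0.8 -0.4] w -0.0002
[[ 0.117  0.038  0.992]
 [-0.993 -0.003  0.117]
 [ 0.008 -0.999  0.038]]
seam col 350
(337.22320556640625, 194.4907684326172) (20.86501121520996, 20.97317886352539) local 0.0015 -0.0734
(360.74920654296875, 192.1153564453125) (20.13969612121582, 21.01530647277832) local 0.0006 -0.1155
spacing 0.04207109456138749 gap to stop face ~ 0.02349252721268147
```

```bash
python3 - <<'E'
from h import *
a,t=[cv2.cvtColor(cv2.imread(f"pics/{n}.png"),6).astype(np.float32) for n in("top0","t13")]
print("counter",cv2.phaseCorrelate(a[226:260,368:404],t[226:260,368:404])[0])
for im in(a,t):
    m=(im[222:252,333:363]<70).astype(np.uint8); c=max(cv2.findContours(m,0,1)[0],key=cv2.contourArea); print("loupe",cv2.minEnclosingCircle(c))
bot.job_done()
E
```

```text
counter (-0.07901602473960523, 0.10142428133805836)
loupe ((14.956896781921387, 14.698275566101074), 9.786955833435059)
loupe ((14.956896781921387, 14.698275566101074), 9.786955833435059)
the job is handed in; nothing more can be done
```

The job is handed in, at about 17 s of the 42 s allowed. The dish was lifted out of the nest and now sits on the lane against the counted dish.

- **Lever:** I pressed it until the arm met its stop (19 N). The pad then read 31 mm above the table, and the dish stood clear of its recess.
- **Carry and placing:** I gripped the dish by its rim, carried it along the lane, lowered it onto the lane and slid it into contact. After release I nudged it once from behind with shut fingers, then moved the arm clear.
- **Gap:** After the first release the centres measured 42.6 mm apart, with a thin line at the seam. After the nudge they measured 42.07 mm, which is touching for 42 mm dishes; the measurement is good to about 0.5 mm.
- **Counted dish:** It was pushed about 7 mm along the lane and still stands about 23 mm short of the stop, by my estimate.
- **Other objects:** The loupe and the tally counter did not move, to within 0.1 pixel in the top view.

I could not view the final picture because the 12-picture limit was reached, so the last check was numeric only. I did not measure whether the dishes are level; in the last pictures I could view, before the nudge, they looked flat.

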